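# Draw the plug of the square denture flask with its puller

### The job

Of the two metal flasks, take the square one: turn the puller standing in its plug clockwise (seen from above) by a full quarter turn so that it engages, then pull the plug straight up out of the flask by the puller. Stand the plug upright inside the shallow steel tray, with the puller still in it, and let go; leave the puller of the round flask alone.

Things in the scene. Friction and masses are not known exactly. Their poses are not given: they have to be found in the camera images.
- puller_grip (a point): Centre of the puller's T-handle, 108 mm up at start: black bar 64 long (x), 14 thick (y: close the fingers here), 26 high (z up); 26 mm bare rod below, then a 40 mm collar resting on the square flask's plug. Not yet engaged: lifted now it comes out alone. Turns easily, clockwise only (towards negative yaw), to a firm stop 90-105 deg on; engaged from 60 deg. 3 mm play on lifting. 0.12 kg.
- plug_mid (a point): Centre of the plug, 17 mm above its flat underside; z up, x along the handle's start. Steel, 0.2 to 0.3 kg: flange 66x66x8 on a body 44x44x26 mm, which sits 26 mm deep with 2 mm play in the square pocket of the square flask (110x110x50 mm, fixed), so it cannot turn there. 41 mm up at start; handle centre 67 mm above this point, 70 while the plug hangs.
- tray: Shallow open steel tray between the flasks, fixed: 110 (x) by 120 (y) mm, rim 12 mm high, walls and floor 3 mm thick. Origin: centre of its underside, on the bench. When the plug stands in it with the puller, the plug's centre is 20 mm and the handle's centre about 87 mm above the bench.
- other_grip (a point): Centre of the handle of the other, identical puller, standing in the plug of the round flask (120 mm diameter, 50 mm high, fixed); leave it alone. Same axes and height as puller_grip.
Things that resemble listed ones, but are neither listed nor needed, are in the scene too. Leave any brown or orange look-alike of the part that bears puller_grip alone.

How it is judged:
On the way, in this order (a step that is already met when the one before it is completed fails the run):
1. the puller is turned clockwise by 60 degrees or more in the plug while the plug is still seated in the square flask (angle between the x axis of puller_grip and the x axis of plug_mid, either way round above 1.05 rad and distance of plug_mid from where it was at the start of the episode below 0.008 m and z of puller_grip in the frame of plug_mid below 0.073 m), for 0.1 s.
2. the plug hangs on the puller, drawn clear of the flask and less than 15 degrees from upright (height (world z) of plug_mid above 0.072 m and angle between plug_mid's own z axis and vertical below 0.26 rad and z of puller_grip in the frame of plug_mid below 0.075 m), for 0.1 s.
At the end, for the whole second after the job is handed in: The plug stands flat in the tray (centre below 25 mm, within 40 mm of the tray's centre along its x and 45 mm along its y, tilted under 10 degrees), the puller upright in it (handle centre within 20 mm of the plug's axis, 55 to 75 mm above the plug's centre) (x of plug_mid in the frame of tray between -0.04 and 0.04 m and y of plug_mid in the frame of tray between -0.045 and 0.045 m and height (world z) of plug_mid below 0.025 m and angle between plug_mid's own z axis and vertical below 0.17 rad and horizontal distance between puller_grip and plug_mid below 0.02 m and z of puller_grip in the frame of plug_mid between 0.055 and 0.075 m); the robot touches nothing.
It fails at once if the puller of the round flask is moved by more than 20 mm (distance of other_grip from where it was at the start of the episode above 0.02 m).
It also fails if it takes over 43 s, if anything falls off the work surface, if the arm or the gripper's body presses on something with over 40 N, if the wrist force passes 120 N, or if a joint passes its speed limit or range.

### The arm

A 6-joint arm with a two-finger parallel gripper is mounted at the origin on a cart in front of the work surface, level with it; the furniture and walls round the work are solid. World frame = base frame: x ahead of the robot, y to its left, z up, the work surface at z = 0. Lengths are in m, angles in rad, forces in N, time in s.
With the tool pointing down it reaches from about 0.35 to 0.85 m from the base axis. Payload 8.1 kg.
Tool frame: the origin (TCP) lies between the finger pads; the fingertips stand 14 mm ahead of it and the grasp point (between the pads) lies 5 mm behind it (robot.tip_reach is the z of the fingertips in the tool frame, in m); z points along the fingers, y is the line along which they close (so a half turn about z gives the same grasp; the last joint's range is limited). The gripper opens to 93 mm and grips with 3 to 60 N. Pads are 15 mm wide; open, the fingers measure 128 mm over their backs; the gripper's body (75 mm by 188 mm) begins 65 mm behind the grasp point.
Start: joints at [-1.286, 0.13, 1.488, -0, 1.523, -0.085], TCP at [0.217, -0.559, 0.195] pointing down, gripper open.
Joint ranges: [-2.96, 2.96], [-0.89, 2.26], [0.02, 2.5], [-1.34, 4.48], [0, 2.73], [-2.66, 2.66]. Speed limits (rad/s): [2.39, 2.39, 2.79, 3.14, 3.14, 3.14].

### API

Orientations are given as a rotation vector (axis times angle).
In Python, from plant import robot gives the robot as it stands. The module is installed in compiled form; this text tells all that it offers.
- The arm moves only by the shell command python3 -m handwheel 'ROWS' [FORCE]. ROWS is JSON, a list of rows, each a list of 7 numbers: the closure, from -1 (fully open) to 1 (shut), then the shift along the tool's x, y, z each as a share of 100 cm, from -1 to 1, then the turn, a rotation vector about the tool's x, y, z each as a share of 180 degrees, from -1 to 1. In form: [[grip, tx, ty, tz, rx, ry, rz], ...]. A call has 1 to 20 rows; each row is the pose to reach, as a shift and turn from the pose commanded when the call began, along the tool's axes at that moment, turning the shorter way round; what a row does not reach only later rows make up. A row lasts 1/8 s, in which the tool goes at most 62.5 mm and 10.7 degrees, less where a joint would pass 70% of its speed; a pose out of reach is approached as far as the arm can. A call with a number of a shift or a turn outside -1 to 1 is refused whole. A call with a gripper value outside its range is refused whole. The fingers move at their own pace and stop on an object; FORCE is the grip in N (left out, the last holds). Time passes only in rows, so rows that repeat a pose let the fingers close. It gives the time, the measured TCP pose, the force, the opening and the grip force at its end, in the units of the state.
- robot.read_state(): the state, without advancing time (a new reading comes with each control period).
- robot.read_camera(name): name is "side" or "top"; returns a dict with "frame" (400x640x3 uint8, red, green, blue), "fx", "fy", "cx", "cy" (pixels), "rvec" (rotation vector, rad) and "tvec" (3), from world to camera coordinates, as OpenCV has them. Camera axes: x right, y down, z forward; pixel columns grow to the right and rows downward; lengths in m; the calibration is good to about 2 mm. A picture is of the moment at which its call begins. There is no depth.
- robot.close_job(): hands the job in; it is judged then, once.
Trained networks look in a picture, given as the dict that the camera call returned (one of the last four; its "shot" number tells which), for a name from the list of things; names that differ only in an ending like _2 or _b are one class to them, and where a whole thing is asked for, a point or a joint stands for the part that bears it (a point fixed in the world has none). Each returns a list of dicts, best first, with "conf" (0 to 1); they miss things now and then, are a little off and sometimes report something else, mostly with a low value. They report only what shows in the picture. A call takes as long as a camera call. They do not tell look-alikes from the thing itself.
- robot.regions_of(picture, name): "mask" (400x640 bool, what is visible of it) and "rect" ([left, top, right, bottom] in pixels, round what is visible of it).
The state is a dict: "t": time; "q": joint angles; "dq": joint speeds; "joint_torque": joint torques, N m; "tool_pos": TCP position; "orientation": TCP orientation; "force": force on the tool from outside, world axes, zero at the start; "wrist_torque": the same for the moment, N m; "opening": finger opening in m; "gripper_force": force on a finger pad.
Only numpy, scipy, OpenCV 4.12 (cv2) and the standard library are available. Lean on these libraries where they do the work, as an engineer would, in place of code of your own. Each camera call takes 0.05 s, during which the arm holds its last target. There are 200 camera calls.

## Working session

There is one attempt and no reset: what is moved stays moved. The work goes in short steps, Python scripts to look and compute and a shell command to move; the robot and the scene stay as the last step left them, time stands still between calls to the robot, and variables do not carry over. Pictures are saved under pics/ and viewed, at most 10 in all, crops included, and the job is handed in when it is done.

```bash
mkdir -p pics; cat > h.py <<'E'
import numpy as np, cv2
from plant import robot
from scipy.spatial.transform import Rotation as R
def ray(p,u,v):
    Rm=cv2.Rodrigues(np.array(p["rvec"],float))[0]; t=np.array(p["tvec"],float)
    d=Rm.T@np.array([(u-p["cx"])/p["fx"],(v-p["cy"])/p["fy"],1]); return -Rm.T@t,d
def onz(p,u,v,z):
    o,d=ray(p,u,v); return o+d*(z-o[2])/d[2]
def proj(p,X):
    q=cv2.projectPoints(np.array(X,float).reshape(-1,1,3),np.array(p["rvec"],float),np.array(p["tvec"],float),np.array([[p["fx"],0,p["cx"]],[0,p["fy"],p["cy"]],[0,0,1.]]),None)[0]
    return q.reshape(-1,2)
def save(p,n): cv2.imwrite("pics/"+n,p["frame"][:,:,::-1])
E
python3 - <<'E'
from h import *
for c in ("top","side"):
    p=robot.read_camera(c); save(p,c+"0.png"); print(c,ray(p,320,200))
    for n in ("puller_grip","plug_mid","tray","other_grip"):
        for r in robot.regions_of(p,n):
            m=r["mask"]; v,u=np.nonzero(m); print(n,round(r["conf"],2),r["rect"],m.sum(),u.mean().round(1),v.mean().round(1), p["frame"][m].mean(0).round())
E
```

```text
top (array([ 0.31892196, -0.01135064,  1.07334693]), array([ 0.13280244,  0.00328939, -0.99120978]))
puller_grip 0.78 [175.3, 149.3, 199.2, 176.6] 442 186.0 164.3 [ 95.  99. 102.]
puller_grip 0.75 [199.7, 222.1, 224.6, 234.2] 281 214.3 226.8 [103.  69.  42.]
puller_grip 0.74 [251.1, 225.2, 275.5, 240.4] 291 264.4 233.1 [181. 110.  21.]
puller_grip 0.64 [231.0, 170.6, 261.0, 186.4] 290 247.9 175.8 [170. 101.  18.]
plug_mid 0.67 [181.4, 155.5, 207.4, 184.0] 308 196.2 170.1 [169. 178. 182.]
tray 0.75 [282.9, 153.9, 341.2, 211.6] 2152 309.7 184.2 [196. 200. 202.]
other_grip 0.59 [404.3, 157.6, 424.2, 181.3] 280 414.9 170.1 [90. 94. 97.]
side (array([0.06243223, 0.88551771, 0.78336267]), array([ 0.33358609, -0.73825241, -0.58649535]))
puller_grip 0.95 [223.2, 244.3, 241.2, 277.7] 422 233.2 263.8 [ 98. 100. 103.]
puller_grip 0.78 [323.4, 227.5, 339.8, 267.6] 327 330.5 247.2 [192. 109.  19.]
puller_grip 0.66 [293.4, 256.7, 315.0, 293.7] 379 304.0 276.1 [104.  65.  36.]
puller_grip 0.59 [261.3, 222.4, 282.8, 257.2] 371 272.7 240.7 [185. 101.  13.]
tray 0.7 [283.0, 206.9, 325.3, 236.7] 1266 304.2 222.4 [195. 198. 202.]
other_grip 0.48 [323.2, 141.7, 343.8, 164.7] 300 334.1 152.1 [102. 103. 105.]
```

View pics/top0.png

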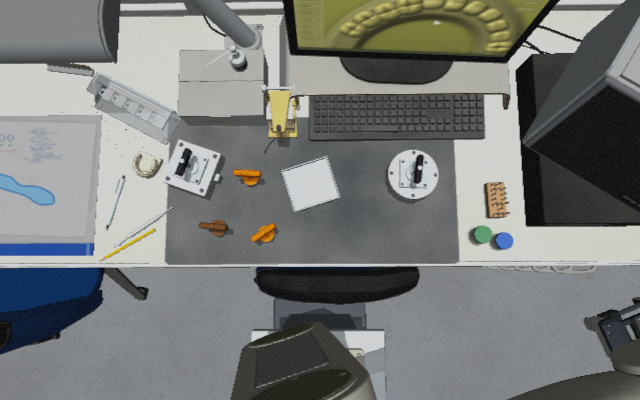

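View pics/side0.png

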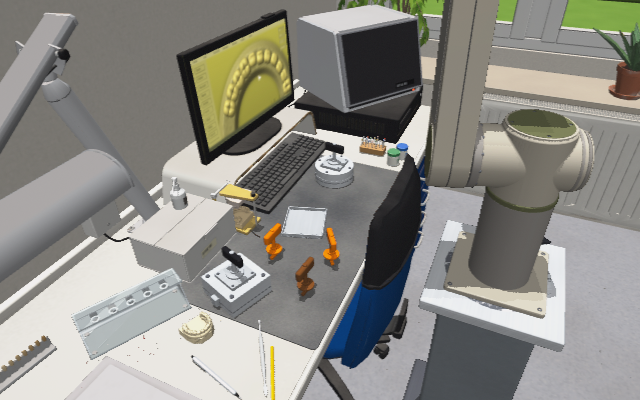

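The square flask's black handle is at top (186,164) / side (233,260). Things it could be confused with: the round flask's identical black handle at top (415,170), and the brown or orange pullers at (214,228), (264,233) and (248,176). I choose (186,164) and check it in a close crop.

```bash
python3 - <<'E'
from h import *
a=robot.read_camera("top"); b=robot.read_camera("side")
A=a["frame"][130:205,155:230]; B=b["frame"][235:310,195:275]
im=np.hstack([cv2.resize(A,(400,400),interpolation=2),cv2.resize(B,(400,400*75//80),interpolation=2) if 0 else cv2.resize(B,(400,400),interpolation=2)])
cv2.imwrite("pics/crop.png",im[:,:,::-1])
def dark(p,l,t,r,bt):
    g=p["frame"].max(2); m=np.zeros_like(g); m[t:bt,l:r]=(g[t:bt,l:r]<70); n,L,s,c=cv2.connectedComponentsWithStats(m); i=1+np.argmax(s[1:,4]); 
    return L==i,s[i]
for nm,ba,bb in (("sq",(168,140,208,190),(218,240,248,275)),):
    for p,bx in ((a,ba),(b,bb)):
        m,s=dark(p,*bx); v,u=np.nonzero(m); pts=np.c_[u,v].astype(np.float32); print(s, pts.mean(0), cv2.minAreaRect(pts))
for n in ("tray",):
  for p in (a,b):
    r=robot.regions_of(p,n)[0]; c=cv2.minAreaRect(np.argwhere(r["mask"])[:,::-1].astype(np.float32)); q=cv2.boxPoints(c); 
    h=cv2.approxPolyDP(cv2.convexHull(np.argwhere(r["mask"])[:,::-1].astype(np.int32)),5,True).reshape(-1,2)
    W=np.array([onz(p,u,v,.012)[:2] for u,v in h]); print(h.tolist(),W.round(3).tolist(),W.mean(0))
E
```

```text
[176 149  16  27 191] [183.7644  162.26178] ((184.76710510253906, 162.28765869140625), (10.533703804016113, 27.153547286987305), 20.556045532226562)
[222 246  21  22 212] [232.18867 256.9198 ] ((232.2926788330078, 256.6341552734375), (26.861888885498047, 9.68277359008789), 38.65980911254883)
[[338, 197], [295, 211], [281, 171], [324, 156]] [[0.468, -0.052], [0.434, 0.053], [0.534, 0.088], [0.571, -0.018]] [0.50205565 0.01784078]
[[325, 209], [321, 238], [282, 235], [289, 207]] [[0.471, -0.051], [0.431, 0.067], [0.529, 0.097], [0.568, -0.02]] [0.4997467  0.02313968]
```

View pics/crop.png

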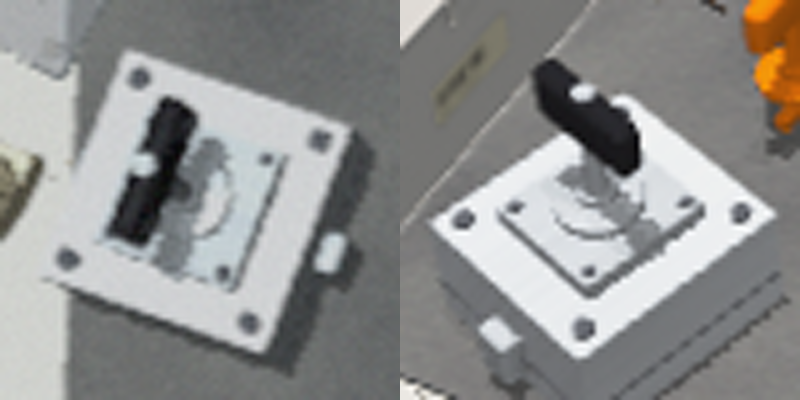

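The crop shows a black T-handle with a white rivet on a square plug in the square flask, top handle ends at about (188,149) and (178,175). The choice holds.

```bash
python3 - <<'E'
from h import *
a=robot.read_camera("top"); b=robot.read_camera("side")
f=np.array([(125,50),(352,128),(268,353),(48,280)])/5.333+[155,130]
W=np.array([onz(a,u,v,.05)[:2] for u,v in f]); print("flask top",W.round(3).tolist(),W.mean(0)); d=np.diff(W,axis=0); print(np.degrees(np.arctan2(d[:,1],d[:,0])),np.linalg.norm(d,axis=1))
f=np.array([(600,80),(778,213),(583,358),(430,222)],float)-[400,0]; f=f/[5,5.333]+[195,235]
W=np.array([onz(b,u,v,.05)[:2] for u,v in f[1:]]); print("side",W.round(3).tolist(),W[[0,2]].mean(0))
# handle top face ends z=.121 in top
for pt in [(178,103),(127,242)]:
    u,v=np.array(pt)/5.333+[155,130]; print("hend",onz(a,u,v,.115)[:2])
# triangulate blob centres
o1,d1=ray(a,184.3,162.3);o2,d2=ray(b,232.2,256.8)
d1/=np.linalg.norm(d1);d2/=np.linalg.norm(d2)
s=np.linalg.lstsq(np.c_[d1,-d2],o2-o1,rcond=None)[0];print("tri",o1+s[0]*d1,o2+s[1]*d2)
print(onz(a,184.3,162.3,.112))
s=robot.read_state();print(s["tool_pos"],R.from_rotvec(s["orientation"]).as_matrix().round(3),s["t"])
u=onz(a,190,126,.0),onz(a,180,126,.1);print("box",u)
E
```

```text
flask top [[0.606, 0.334], [0.569, 0.23], [0.467, 0.265], [0.501, 0.365]] [0.53583983 0.29817239]
[-109.58656925  161.02830503   71.34966039] [0.1106539  0.10817587 0.10547917]
side [[0.465, 0.268], [0.502, 0.37], [0.606, 0.334]] [0.53554516 0.30108303]
hend [0.5648377  0.28846661]
hend [0.50513254 0.30802282]
tri [0.5370952  0.29973073 0.10554684] [0.53789154 0.30005068 0.10582921]
[0.53564045 0.29765648 0.112     ]
[ 0.21688536 -0.55944741  0.19519342] [[ 0.932  0.361 -0.   ]
 [ 0.361 -0.932 -0.   ]
 [-0.     0.    -1.   ]] 0.8
box (array([0.65519694, 0.32230941, 0.        ]), array([0.62408652, 0.31445047, 0.1       ]))
```

```bash
python3 - <<'E'
from h import *
a=robot.read_camera("top"); b=robot.read_camera("side")
def tri(p,q):
    o1,d1=ray(a,*p);o2,d2=ray(b,*q)
    s=np.linalg.lstsq(np.c_[d1,-d2],o2-o1,rcond=None)[0];x=o1+s[0]*d1;y=o2+s[1]*d2;return x.round(3),np.linalg.norm(x-y).round(3)
print("box right front top",tri((265,107),(238,209)),"box left front top",tri((179,109),(157,249)))
print("lamp nozzle tip",tri((237,50),(177,182)), "yellow thing",tri((282,92),(235,190)))
# chair: for side pixel of chair top edge, height for assumed x
for u,v in ((408,158),(385,215),(375,270)):
    o,d=ray(b,u,v); print("chair ray", [ (o+d*k).round(2).tolist() for k in (.8,.9,1.,1.1,1.2)])
for z in (0,.1,.2,.3): print(z,onz(a,335,268,z)[:2].round(2),onz(a,418,275,z)[:2].round(2),onz(a,335,298,z)[:2].round(2),"other",onz(a,414.9,168,z)[:2].round(3))
E
```

```text
box right front top (array([0.674, 0.12 , 0.082]), np.float64(0.03)) box left front top (array([0.671, 0.324, 0.084]), np.float64(0.046))
lamp nozzle tip (array([0.777, 0.173, 0.162]), np.float64(0.003)) yellow thing (array([0.701, 0.078, 0.107]), np.float64(0.025))
chair ray [[0.2, 0.19, 0.37], [0.22, 0.11, 0.32], [0.24, 0.02, 0.27], [0.26, -0.07, 0.22], [0.28, -0.15, 0.17]]
chair ray [[0.22, 0.26, 0.29], [0.24, 0.18, 0.23], [0.26, 0.11, 0.17], [0.28, 0.03, 0.11], [0.3, -0.05, 0.05]]
chair ray [[0.21, 0.32, 0.21], [0.23, 0.25, 0.14], [0.25, 0.18, 0.07], [0.27, 0.11, -0.0], [0.29, 0.04, -0.07]]
0 [ 0.3  -0.04] [ 0.28 -0.24] [ 0.22 -0.04] other [ 0.542 -0.245]
0.1 [ 0.3  -0.04] [ 0.28 -0.22] [ 0.23 -0.04] other [ 0.521 -0.223]
0.2 [ 0.3  -0.04] [ 0.29 -0.2 ] [ 0.24 -0.04] other [ 0.5   -0.202]
0.3 [ 0.3  -0.03] [ 0.29 -0.18] [ 0.25 -0.03] other [ 0.479 -0.18 ]
```

```bash
python3 -m handwheel '[[-1,0,0,-0.1,0,0,0],[-1,0,0,-0.1,0,0,0],[-1,0.607,-0.685,-0.1,0,0,-0.778],[-1,0.607,-0.685,-0.1,0,0,-0.778],[-1,0.607,-0.685,-0.1,0,0,-0.778],[-1,0.607,-0.685,-0.1,0,0,-0.778],[-1,0.607,-0.685,-0.1,0,0,-0.778],[-1,0.607,-0.685,-0.1,0,0,-0.778],[-1,0.607,-0.685,-0.1,0,0,-0.778],[-1,0.607,-0.685,-0.1,0,0,-0.778],[-1,0.607,-0.685,-0.1,0,0,-0.778],[-1,0.607,-0.685,-0.1,0,0,-0.778],[-1,0.607,-0.685,-0.1,0,0,-0.778],[-1,0.607,-0.685,-0.1,0,0,-0.778],[0,0.607,-0.685,-0.1,0,0,-0.778],[0,0.607,-0.685,-0.1,0,0,-0.778],[0,0.607,-0.685,-0.1,0,0,-0.778],[0,0.607,-0.685,-0.1,0,0,-0.778],[0,0.607,-0.685,-0.1,0,0,-0.778],[0,0.607,-0.685,-0.1,0,0,-0.778]]' 20
cat > st.py <<'E'
from h import *
s=robot.read_state();M=R.from_rotvec(s["orientation"]).as_matrix()
print("t",s["t"],"pos",np.round(s["tool_pos"],4),"yaw",np.degrees(np.arctan2(M[1,0],M[0,0])).round(2),"tilt",np.degrees(np.arccos(-M[2,2])).round(2),"q",np.round(s["q"],2),"F",np.round(s["force"],1),"T",np.round(s["wrist_torque"],2),"op",s["opening"],s["gripper_force"])
E
python3 st.py
```

```text
t: 3.4
tool_pos: [0.5353, 0.2976, 0.2957]
orientation: [0.514, 3.099, 0.0]
force: [-0.3, -0.1, 0.5]
opening: 0.0465
gripper_force: 0.0
t 3.4 pos [0.5353 0.2976 0.2957] yaw 161.16 tilt 0.04 q [ 0.42  0.15  1.29 -0.    1.7  -0.82] F [-0.3 -0.1  0.5] T [ 0.01 -0.1  -0.02] op 0.046504198696063155 0.0
```

```bash
python3 -m handwheel '[[0,0,0.002,0.06,0,0,0],[0,0,0.002,0.12,0,0,0],[0,0,0.002,0.16,0,0,0],[0,0,0.002,0.192,0,0,0],[0,0,0.002,0.192,0,0,0],[0,0,0.002,0.192,0,0,0]]' 35; python3 st.py; python3 - <<'E'
from h import *
a=robot.read_camera("top"); b=robot.read_camera("side")
A=a["frame"][120:210,150:240]; B=b["frame"][220:310,190:280]
cv2.imwrite("pics/crop2.png",np.hstack([cv2.resize(x,(400,400),interpolation=2) for x in (A,B)])[:,:,::-1])
E
```

```text
t: 4.15
tool_pos: [0.537, 0.3004, 0.1053]
orientation: [0.513, 3.097, 0.002]
force: [-0.3, 0.2, -0.4]
opening: 0.0465
gripper_force: 0.0
t 4.15 pos [0.537  0.3004 0.1053] yaw 161.18 tilt 0.14 q [ 0.43  0.23  1.55  0.    1.37 -0.82] F [-0.3  0.2 -0.4] T [ 0.   -0.14 -0.02] op 0.04647276730003118 0.0
```

View pics/crop2.png

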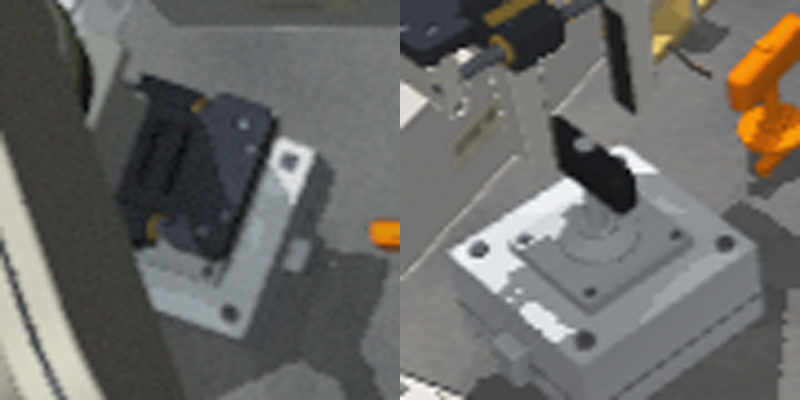

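```bash
python3 - <<'E'
from h import *
b=robot.read_camera("side")
s=robot.read_state();M=R.from_rotvec(s["orientation"]).as_matrix();p=np.array(s["tool_pos"])
k=lambda X:((proj(b,X)-[190,220])*400/90+[400,0]).round().tolist()
print("tips+-y",k([p+M@[0,y,.014] for y in(.023,-.023)]),"tip edges",k([p+M@[x,-.023,.014] for x in(.0075,-.0075)]),k([p+M@[x,.023,.014] for x in(.0075,-.0075)]),"grasp",k([p+M@[0,0,-.005]]))
c=np.array([.5365,.2995,.108]);e=np.array([.95,-.31,0])*.032
print("handle ends top",k([c+e+[0,0,.013],c-e+[0,0,.013],c+e-[0,0,.013],c-e-[0,0,.013]]))
E
```

```text
tips+-y [[553.0, 211.0], [627.0, 162.0]] tip edges [[637.0, 169.0], [618.0, 156.0]] [[563.0, 218.0], [544.0, 203.0]] grasp [[586.0, 158.0]]
handle ends top [[546.0, 111.0], [630.0, 171.0], [552.0, 150.0], [635.0, 210.0]]
```

```bash
python3 - <<'E'
from h import *
b=robot.read_camera("side")
B=b["frame"][215:280,195:275]
cv2.imwrite("pics/crop3.png",cv2.resize(B,(720,585),interpolation=2)[:,:,::-1])
s=robot.read_state();M=R.from_rotvec(s["orientation"]).as_matrix();p=np.array(s["tool_pos"])
k=lambda X:((proj(b,X)-[195,215])*9).round().tolist()
print(k([p+M@[0,y,z] for y in(.023,-.023) for z in (.014,-.02)]))
E
```

```text
[[266.0, 473.0], [248.0, 368.0], [416.0, 375.0], [401.0, 271.0]]
```

View pics/crop3.png

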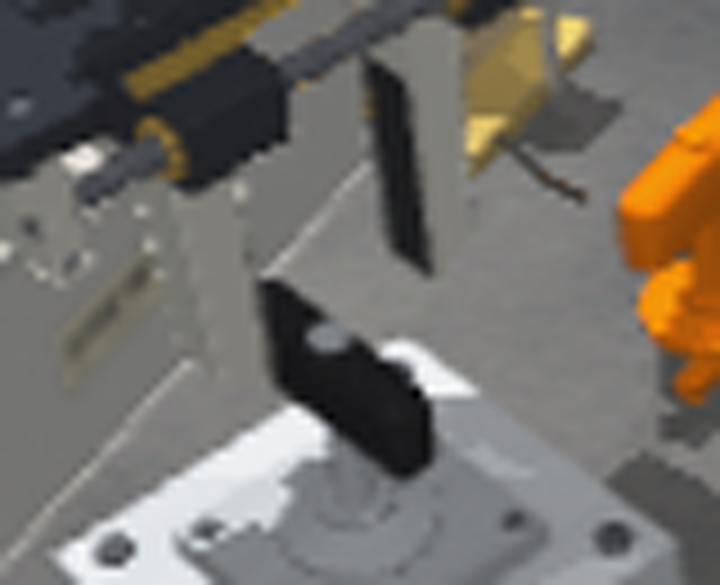

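```bash
python3 - <<'E'
from h import *
print(robot.tip_reach)
a=robot.read_camera("top");b=robot.read_camera("side")
s=robot.read_state();M=R.from_rotvec(s["orientation"]).as_matrix();p=np.array(s["tool_pos"])
u,v=np.array((430,275))/9+[195,215];u2,v2=np.array((235,380))/9+[195,215]
for z in (.091,.105,.122,.135):
  x,y=onz(b,u,v,z),onz(b,u2,v2,z);print(z,x.round(3),y.round(3),((x+y)/2).round(3),np.linalg.norm(x-y))
# body bottom corners in top crop2 (150,120 origin,*4.444)
k=lambda X:((proj(a,X)-[150,120])*400/90).round().tolist()
for dz in (0,.035):
  for z in (-.07,-.12): print(dz,z,k([p+[0,0,dz]+M@[x,y,z] for x,y in((.0375,.094),(.0375,-.094),(-.0375,-.094),(-.0375,.094))]))
A=a["frame"][100:220,140:260];cv2.imwrite("pics/crop4.png",cv2.resize(A,(600,600),interpolation=2)[:,:,::-1])
k=lambda X:((proj(a,X)-[140,100])*5).round().tolist()
for dz in (0,.035):
  for z in (-.07,-.12): print("c4",dz,z,k([p+[0,0,dz]+M@[x,y,z] for x,y in((.0375,.094),(.0375,-.094),(-.0375,-.094),(-.0375,.094))]))
E
```

```text
0.014
0.091 [0.547 0.246 0.091] [0.57  0.298 0.091] [0.558 0.272 0.091] 0.057382040152259985
0.105 [0.537 0.259 0.105] [0.56  0.31  0.105] [0.548 0.284 0.105] 0.05622173993077732
0.122 [0.525 0.275 0.122] [0.547 0.324 0.122] [0.536 0.299 0.122] 0.05481280394754836
0.135 [0.516 0.287 0.135] [0.538 0.335 0.135] [0.527 0.311 0.135] 0.05373538231331441
0 -0.07 [[-107.0, 170.0], [262.0, 293.0], [317.0, 145.0], [-49.0, 25.0]]
0 -0.12 [[-156.0, 145.0], [234.0, 275.0], [292.0, 119.0], [-95.0, -8.0]]
0.035 -0.07 [[-140.0, 153.0], [243.0, 280.0], [299.0, 127.0], [-81.0, 2.0]]
0.035 -0.12 [[-194.0, 126.0], [212.0, 260.0], [272.0, 98.0], [-130.0, -33.0]]
c4 0 -0.07 [[-70.0, 291.0], [345.0, 429.0], [406.0, 263.0], [-5.0, 128.0]]
c4 0 -0.12 [[-125.0, 263.0], [313.0, 409.0], [378.0, 233.0], [-57.0, 91.0]]
c4 0.035 -0.07 [[-108.0, 272.0], [323.0, 415.0], [387.0, 243.0], [-41.0, 103.0]]
c4 0.035 -0.12 [[-168.0, 241.0], [288.0, 393.0], [356.0, 210.0], [-96.0, 63.0]]
```

View pics/crop4.png

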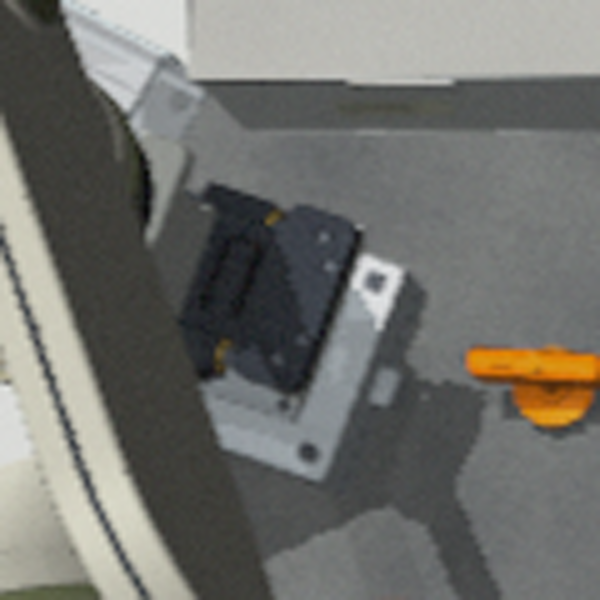

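The side view puts the fingertips about 30 mm higher (z≈0.122) than the reported pose implies, centred on the handle in xy. I check the current state.

```bash
python3 st.py
```

```text
t 4.45 pos [0.5366 0.3009 0.1045] yaw 161.23 tilt 0.11 q [ 0.43  0.23  1.55  0.    1.36 -0.82] F [ 0.8  0.7 -0.3] T [ 0.03 -0.16 -0.07] op 0.0463351145732205 0.0
```

Descend 18 mm more, which is safe under both readings, and close.

```bash
python3 -m handwheel '[[0,0,0,0.01,0,0,0],[0,0,0,0.018,0,0,0],[0.4,0,0,0.018,0,0,0],[0.8,0,0,0.018,0,0,0],[0.8,0,0,0.018,0,0,0],[1,0,0,0.018,0,0,0],[1,0,0,0.018,0,0,0],[1,0,0,0.018,0,0,0]]' 35; python3 st.py; python3 - <<'E'
from h import *
b=robot.read_camera("side")
B=b["frame"][215:280,195:275]
cv2.imwrite("pics/crop5.png",cv2.resize(B,(720,585),interpolation=2)[:,:,::-1])
E
```

```text
t: 5.45
tool_pos: [0.5361, 0.3007, 0.0854]
orientation: [0.512, 3.099, 0.001]
force: [0.1, 1.4, 1.1]
opening: 0.0138
gripper_force: 34.9
t 5.45 pos [0.5361 0.3007 0.0854] yaw 161.23 tilt 0.03 q [ 0.43  0.24  1.56  0.    1.33 -0.82] F [0.1 1.4 1.1] T [ 0.14 -0.18  0.07] op 0.013804267311425403 34.941009879112244
```

View pics/crop5.png

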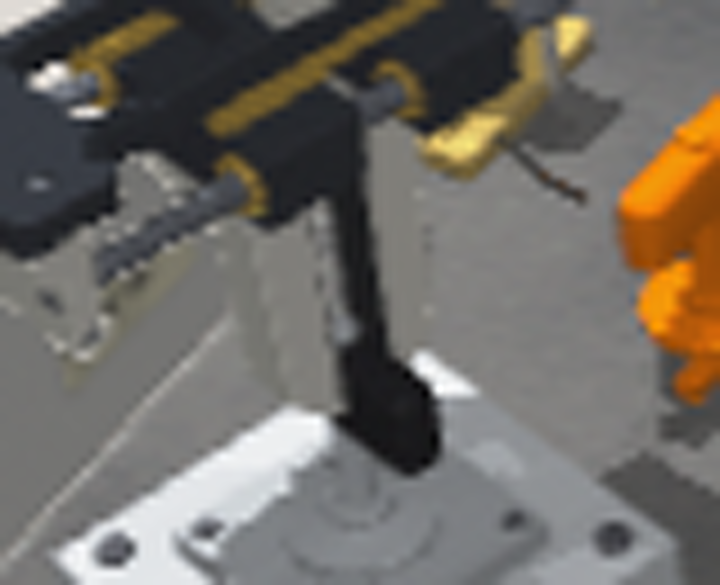

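The handle is held near its middle (opening 13.8 mm, grip 35 N). Turn clockwise by 90°.

```bash
python3 -m handwheel '[[1,0,0,0,0,0,0.06],[1,0,0,0,0,0,0.12],[1,0,0,0,0,0,0.17],[1,0,0,0,0,0,0.22],[1,0,0,0,0,0,0.27],[1,0,0,0,0,0,0.32],[1,0,0,0,0,0,0.37],[1,0,0,0,0,0,0.42],[1,0,0,0,0,0,0.47],[1,0,0,0,0,0,0.51],[1,0,0,0,0,0,0.51],[1,0,0,0,0,0,0.51]]' 35; python3 st.py
```

```text
t: 7.0
tool_pos: [0.5364, 0.3008, 0.0855]
orientation: [2.58, 1.793, 0.002]
force: [1.7, 2.5, 0.5]
opening: 0.0137
gripper_force: 35.0
t 7.0 pos [0.5364 0.3008 0.0855] yaw 69.59 tilt 0.07 q [0.43 0.24 1.56 0.   1.33 0.78] F [1.7 2.5 0.5] T [ 0.39 -0.56 -0.03] op 0.013735331651869838 34.9594509601593
```

```bash
python3 -m handwheel '[[1,0,0,-0.003,0,0,0],[1,0,0,-0.006,0,0,0],[1,0,0,-0.012,0,0,0],[1,0,0,-0.02,0,0,0],[1,0,0,-0.03,0,0,0],[1,0,0,-0.04,0,0,0],[1,0,0,-0.05,0,0,0],[1,0,0,-0.06,0,0,0],[1,0,0,-0.07,0,0,0],[1,0,0,-0.08,0,0,0],[1,0,0,-0.08,0,0,0],[1,0,0,-0.08,0,0,0]]' 35; python3 st.py; python3 - <<'E'
from h import *
b=robot.read_camera("side")
B=b["frame"][190:300,190:310]
cv2.imwrite("pics/crop6.png",cv2.resize(B,(640,587),interpolation=2)[:,:,::-1])
E
```

```text
t: 8.5
tool_pos: [0.5357, 0.3005, 0.1648]
orientation: [-2.582, -1.789, 0.001]
force: [0.3, 0.1, -4.1]
opening: 0.0137
gripper_force: 34.9
t 8.5 pos [0.5357 0.3005 0.1648] yaw 69.43 tilt 0.03 q [0.43 0.18 1.48 0.   1.47 0.79] F [ 0.3  0.1 -4.1] T [-0.02  0.    0.01] op 0.013719230252141662 34.92405831813812
```

View pics/crop6.png

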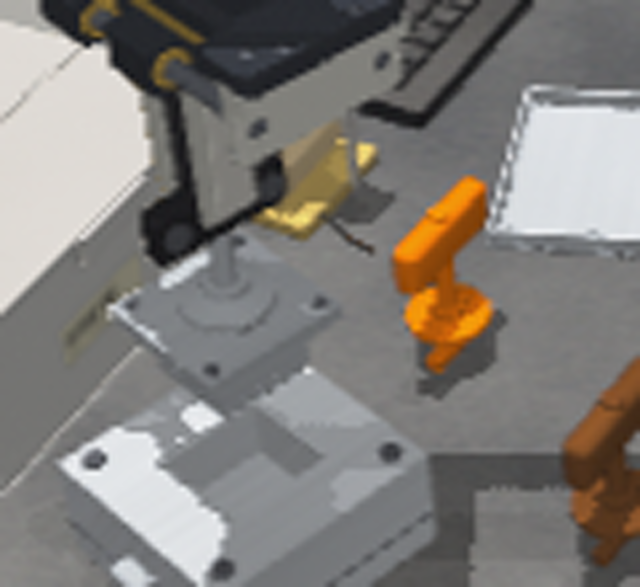

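The plug hangs upright on the puller, clear of the flask, with the tray at upper right. Carry it over the tray, then lower it.

```bash
python3 -m handwheel '[[1,0,0,-0.025,0,0,0],[1,0,0,-0.05,0,0,0],[1,-0.02,0.005,-0.05,0,0,0],[1,-0.05,0.012,-0.05,0,0,0],[1,-0.085,0.020,-0.05,0,0,0],[1,-0.12,0.029,-0.05,0,0,0],[1,-0.155,0.037,-0.05,0,0,0],[1,-0.19,0.046,-0.05,0,0,0],[1,-0.225,0.054,-0.05,0,0,0],[1,-0.255,0.061,-0.05,0,0,0],[1,-0.274,0.066,-0.04,0,0,0],[1,-0.274,0.066,-0.01,0,0,0],[1,-0.274,0.066,0.02,0,0,0],[1,-0.274,0.066,0.05,0,0,0],[1,-0.274,0.066,0.07,0,0,0],[1,-0.274,0.066,0.08,0,0,0],[1,-0.274,0.066,0.08,0,0,0],[1,-0.274,0.066,0.08,0,0,0]]' 35; python3 st.py; python3 - <<'E'
from h import *
b=robot.read_camera("side")
B=b["frame"][150:260,245:365]
cv2.imwrite("pics/crop7.png",cv2.resize(B,(640,587),interpolation=2)[:,:,::-1])
E
```

```text
t: 10.8
tool_pos: [0.502, 0.0206, 0.086]
orientation: [2.582, 1.788, 0.002]
force: [-1.2, 0.6, -3.3]
opening: 0.0136
gripper_force: 34.9
t 10.8 pos [0.502  0.0206 0.086 ] yaw 69.42 tilt 0.07 q [-0.06 -0.06  1.88 -0.    1.31  0.3 ] F [-1.2  0.6 -3.3] T [-0.02 -0.04 -0.02] op 0.013628930253874088 34.92512583732605
```

View pics/crop7.png

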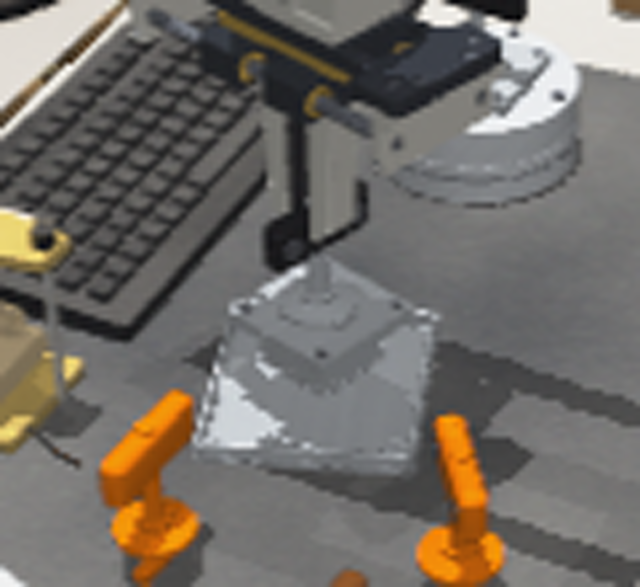

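The plug hangs over the tray, at about (320,335) in the crop. Lower it gently.

```bash
python3 -m handwheel '[[1,0,0,0.006,0,0,0],[1,0,0,0.012,0,0,0],[1,0,0,0.016,0,0,0],[1,0,0,0.018,0,0,0],[1,0,0,0.02,0,0,0],[1,0,0,0.02,0,0,0],[1,0,0,0.02,0,0,0]]' 35; python3 st.py
```

```text
t: 11.72
tool_pos: [0.5017, 0.0208, 0.0655]
orientation: [2.582, 1.789, 0.001]
force: [-0.3, -0.3, -0.9]
opening: 0.0134
gripper_force: 34.9
t 11.725 pos [0.5017 0.0208 0.0655] yaw 69.43 tilt 0.04 q [-0.06 -0.03  1.9  -0.    1.27  0.3 ] F [-0.3 -0.3 -0.9] T [-0.06 -0.03  0.04] op 0.013389709585857843 34.93295967578888
```

Only the puller's weight is left on the wrist, so the plug stands on the floor. Release and retreat upward.

```bash
python3 -m handwheel '[[1,0,0,0.001,0,0,0],[0.6,0,0,0.001,0,0,0],[0.4,0,0,0.001,0,0,0],[0.2,0,0,0.001,0,0,0],[0.2,0,0,0.001,0,0,0],[0.2,0,0,-0.01,0,0,0],[0.2,0,0,-0.03,0,0,0],[0.2,0,0,-0.06,0,0,0],[0.2,0,0,-0.10,0,0,0],[0.2,0,0,-0.15,0,0,0],[0.2,0,0,-0.2,0,0,0],[0.2,0,0,-0.2,0,0,0],[0.2,0,0,-0.2,0,0,0]]'; python3 st.py; python3 - <<'E'
from h import *
b=robot.read_camera("side")
B=b["frame"][150:260,245:365]
cv2.imwrite("pics/crop8.png",cv2.resize(B,(640,587),interpolation=2)[:,:,::-1])
E
```

```text
t: 13.35
tool_pos: [0.5014, 0.0208, 0.2653]
orientation: [2.582, 1.789, 0.001]
force: [-0.8, 0.6, -0.7]
opening: 0.0369
gripper_force: 0.0
t 13.35 pos [0.5014 0.0208 0.2653] yaw 69.43 tilt 0.03 q [-0.06 -0.16  1.65  0.    1.65  0.3 ] F [-0.8  0.6 -0.7] T [-0.04 -0.1   0.  ] op 0.036945904877307936 0.0
```

View pics/crop8.png

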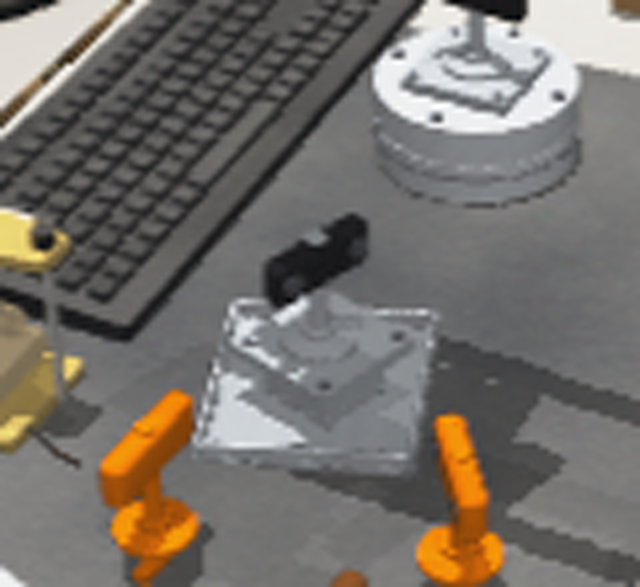

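The plug stands upright in the tray with the puller in it, and the gripper is clear.

```bash
python3 -c "
from plant import robot
print(robot.close_job())"
```

```text
the job is handed in; nothing more can be done
None
```

The job is handed in after about 13 s of robot time: I turned the square flask's puller about 92° clockwise, drew the plug straight up, and left it standing upright in the tray with the puller in it. The round flask's puller was not touched; the hand-in call gave no verdict.

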